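# Torque the closing nut of a sample pressure vessel with a click wrench

### The arm

A 6-joint arm with a two-finger parallel gripper is mounted at the origin on a cart in front of the work surface, level with it; the furniture and walls round the work are solid. World frame = base frame: x ahead of the robot, y to its left, z up, the work surface at z = 0. Lengths are in m, angles in rad, forces in N, time in s.
With the tool pointing down it reaches from about 0.275 to 0.85 m from the base axis. Payload 19 kg.
Tool frame: the origin (TCP) lies midway between the tips of the shut fingers; the grasp point (between the pads) lies 19 mm behind it; z points along the fingers, y is the line along which they close (so a half turn about z gives the same grasp; the last joint's range is limited). The gripper opens to 85 mm and grips with 20 to 120 N. Pads are 22 mm wide; open, the fingers measure 114 mm over their backs; the gripper's body (76 mm by 85 mm) begins 54 mm behind the grasp point. The pads swing forward as they close: fully open they stand 13 mm farther back than shut.
Start: joints at [-1.273, 0.15, 1.437, -0, 1.554, -0.134], TCP at [0.241, -0.522, 0.204] pointing down, gripper open.
Joint ranges: [-2.8, 2.8], [-0.68, 2.1], [0.12, 2.68], [-1.39, 4.53], [0.16, 2.79], [-2.81, 2.81]. Speed limits (rad/s): [1.89, 1.89, 2.22, 3.01, 3.01, 3.01].

### API

Orientations are given as a unit quaternion [w, x, y, z].
In Python, from plant import ctrl, vision gives the robot as it stands.
- The arm moves only by the shell command python3 -m creep 'ROWS' [FORCE]. ROWS is JSON, a list of rows, each a list of 7 numbers: the shift along the tool's x, y, z in cm, then the turn, a rotation vector about the tool's x, y, z in degrees, then the finger opening in cm, from 0 to 8.54. A call has exactly 8 rows; each row is the pose to reach, as a shift and turn from the pose commanded when the call began, along the tool's axes at that moment; what a row does not reach only later rows make up. A row lasts 1/10 s, in which the tool goes at most 50 mm and 8.59 degrees, less where a joint would pass 70% of its speed; a pose out of reach is approached as far as the arm can. A call with a gripper value outside its range is refused whole. The fingers move at their own pace and stop on an object; FORCE is the grip in N (left out, the last holds). Time passes only in rows, so rows that repeat a pose let the fingers close, or fill a call up. It gives the time, the measured TCP pose, the force, the opening and the grip force at its end, in the units of the state.
- ctrl.observe(): the state, without advancing time (a new reading comes with each control period).
- vision.get_image(name): name is "scene" or "side" or "wrist"; returns a dict with "frame" (480x640x3 uint8, red, green, blue), "fx", "fy", "cx", "cy" (pixels), "origin" and "attitude" of the camera in the world. Camera axes: x right, y down, z forward; pixel columns grow to the right and rows downward; lengths in m; the calibration is good to about 2 mm. The wrist camera is an equidistant fisheye: a pixel r from the principal point sees the ray r / f radians off the axis. A picture is of the moment at which its call begins. There is no depth.
- ctrl.hand_in(): hands the job in; it is judged then, once.
The state is a dict: "time_s": time; "joints": joint angles; "qd": joint speeds; "effort": joint torques, N m; "position": TCP position; "tool_rot": TCP orientation; "contact_force": force on the tool from outside, world axes, zero at the start; "wrist_torque": the same for the moment, N m; "opening": opening from 0.0 (shut) to 1.0 (fully open); "gripper_force": force on a finger pad.
Only numpy, scipy, OpenCV 4.12 (cv2) and the standard library are available. Lean on these libraries where they do the work, as an engineer would, in place of code of your own. Each camera call takes 0.05 s, during which the arm holds its last target. There are 200 camera calls.

### The job

Take the click torque wrench from its mat, put its ring right down over the hexagon closing nut of the pressure vessel and tighten the nut clockwise (seen from above) until the wrench gives at its hinge; stop as soon as it has clearly given and do not push it on towards its end stop. Leave the nut tight, lift the wrench straight off and lay it gently back flat on the mat, without leaning hard on the vessel or disturbing the dropper bottle, the tape roll and the dish beside it.

Things in the scene. Friction and masses are not known exactly. Their poses are not given: they have to be found in the camera images.
- wrench: Loose click torque wrench, 0.28 kg, lying flat on the mat: black flat-sided grip 20 mm wide, 22 mm high, steel tube, hinge, ring head. Origin: underside of the grip; x points to the head, z up. Along x: tail -68 mm, grip -60 to +50, centre of mass +45, vertical breakaway hinge +95, ring centre +140. Undersides of grip and ring are one plane, z = 0. Grip from above across y near the origin.
- socket (a point): Centre of the wrench's ring, level with its underside; turns with the head. Ring 63 mm outer diameter, 14 mm high, through hexagon hole 40.5 mm across flats. z up, x away from the handle and square to a flat of the hole (the wrench's x while the hinge is shut). Seated on the nut it has about 7 deg of play either way.
- wrench_head (a joint): Breakaway hinge, rad: 0 = straight, held by a preloaded spring up to about 1.0 N m about the hinge (10.5 N square to the grip at the origin). Then it gives: the handle swings on clockwise, the head stands still, the push hardly grows. Springs back to 0 when let go. 0.06 is a clear give; beyond 0.24 counts as pushed through; end stop 0.30.
- vessel: Small steel pressure vessel in a grey clamp block on a 120 x 100 x 10 mm base plate, fixed to the bench. Origin: middle of the plate's underside, on the nut's axis; z up. A flat round collar 72 mm in diameter forms a shoulder 82 mm above the bench; the nut rises from it. Its x says nothing of the nut's turn. Press with under 40 N till the ring is down.
- nut_seat (a point): On the nut's axis at shoulder level, turning with the nut; z up, x square to a flat (flats every 60 deg). Hexagon nut 38 mm across flats, prism 14 mm high, 4 mm chamfer above, 10 mm wide stud ending 22 mm above the shoulder. The seated ring rests on the shoulder, socket here. The nut runs clockwise at about 0.3 N m and comes tight after 14 to 32 deg, differently each time, then is solid.
- nut_corner (a point): One corner of the nut at the top of its prism, 14 mm above the shoulder, 21.9 mm from the axis; moves as the nut is turned.
- tool_mat: Thin plain grey mat, 170 x 280 x 3 mm, fixed on the bench; origin in the middle of its underside, y along its length. Wrench origin and ring centre must both end above it.
- dropper_bottle: Bystander: small dropper bottle, 31 mm in diameter, 74 mm high, standing, beside the vessel; origin at the middle of its underside.
- tape_roll: Bystander: roll of tape lying flat, 68 mm in diameter, 19 mm high; origin at the middle of its underside.
- petri_dish: Bystander: flat round dish, 58 mm in diameter, 15 mm high; origin at the middle of its underside.
Not all that is in view belongs to the job. What is shaped like the vessel but purple is not meant.

How it is judged:
By the outcome, as a careful person would: the job done as asked, in the order asked, and still so for the second after the job is handed in, with the robot touching nothing.
It also fails if it takes over 72 s, if anything falls off the work surface, if the arm or the gripper's body presses on something with over 40 N, if the wrist force passes 120 N, or if a joint passes its speed limit or range.

## Working session

There is one attempt and no reset: what is moved stays moved. The work goes in short steps, Python scripts to look and compute and a shell command to move; the robot and the scene stay as the last step left them, time stands still between calls to the robot, and variables do not carry over. Pictures are saved under pics/ and viewed, at most 10 in all, crops included, and the job is handed in when it is done.

```bash
ls; mkdir -p pics
python3 - <<'E'
from plant import ctrl, vision
import cv2,numpy as np
o=ctrl.observe();print(o)
for n in("scene","side","wrist"):
    d=vision.get_image(n);cv2.imwrite(f"pics/{n}0.png",d["frame"][:,:,::-1])
    print(n,{k:np.round(v,4).tolist() for k,v in d.items() if k!="frame"})
E
```

```text
pics
{'time_s': 0.0, 'joints': array([-1.27298964e+00,  1.50975908e-01,  1.43797790e+00,  2.04354815e-06,
        1.55379164e+00, -1.34014507e-01]), 'qd': array([ 0.00127682, -0.00036603, -0.00199774, -0.00061158, -0.00101451,
       -0.00051727]), 'effort': array([-1.78544633e-04, -7.13050961e+01, -5.70880401e+01, -1.98068751e-04,
        8.72656965e-03,  8.57513305e-05]), 'position': array([ 0.24055139, -0.52198217,  0.20310767]), 'tool_rot': array([-5.74551298e-04,  9.76781557e-01,  2.14236919e-01, -4.61339322e-05]), 'contact_force': array([-0.43901473,  0.12269778,  0.02600678]), 'wrist_torque': array([ 0.01506136, -0.01542253, -0.00530299]), 'gripper_force': 0.0, 'opening': 1.0005493498593983}
scene {'fx': 435.2088, 'fy': 435.2088, 'cx': 315.0746, 'cy': 234.8588, 'origin': [-0.0788, 0.5908, 0.9272], 'attitude': [0.1559, -0.3634, 0.8434, -0.3637]}
side {'fx': 501.2948, 'fy': 501.2948, 'cx': 316.846, 'cy': 233.0078, 'origin': [0.558, -1.1193, 0.7703], 'attitude': [-0.4811, 0.8766, -0.0047, 0.0114]}
wrist {'fx': 371.6483, 'fy': 371.6483, 'cx': 324.1461, 'cy': 231.5271, 'origin': [0.3071, -0.4918, 0.3716], 'attitude': [0.123, 0.8329, -0.5336, -0.0796]}
```

View pics/scene0.png

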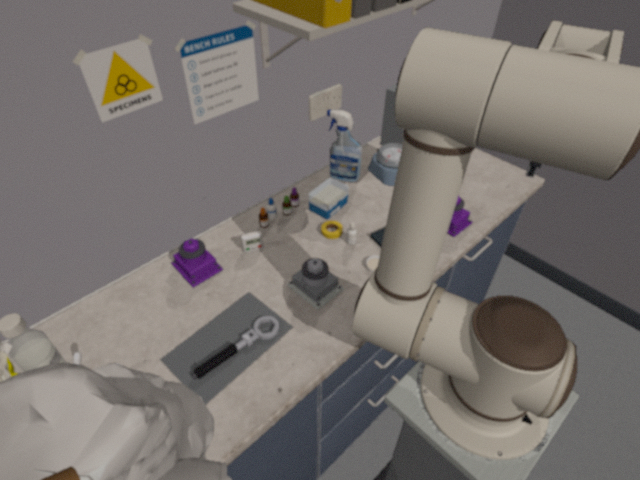

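View pics/side0.png

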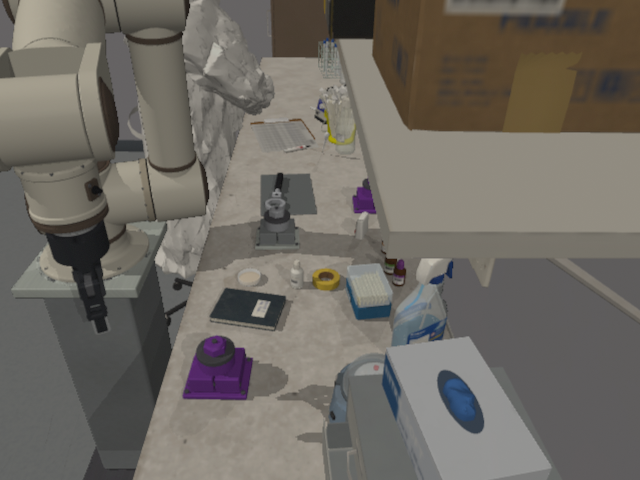

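Create h.py:
```python
import numpy as np,cv2
from plant import ctrl,vision
from scipy.spatial.transform import Rotation as R
def rot(q): return R.from_quat([q[1],q[2],q[3],q[0]]).as_matrix()
def ray(d,u,v):
    x,y=(u-d["cx"])/d["fx"],(v-d["cy"])/d["fy"]
    if d.get("fish"):
        r=np.hypot(x,y); s=np.sin(r)/r if r>1e-9 else 1; c=np.array([x*s,y*s,np.cos(r)])
    else: c=np.array([x,y,1.])
    return rot(d["attitude"])@c
def get(n):
    d=vision.get_image(n); d["fish"]=n=="wrist"; return d
def onz(d,u,v,z):
    r=ray(d,u,v); o=np.array(d["origin"]); return o+r*(z-o[2])/r[2]
def proj(d,p):
    c=rot(d["attitude"]).T@(np.array(p)-d["origin"])
    if d.get("fish"):
        t=np.arctan2(np.hypot(c[0],c[1]),c[2]);k=t/max(np.hypot(c[0],c[1]),1e-9);x,y=c[0]*k,c[1]*k
    else:x,y=c[0]/c[2],c[1]/c[2]
    return d["cx"]+d["fx"]*x,d["cy"]+d["fy"]*y
```

```text
(no output)
```

The scene view shows the wrench on the grey mat (grip about (215,360), ring (265,327)). Vessel candidates are the grey one at (316,272) and purple decoys at (197,258) and (457,215), so I choose the grey. Side view: grey vessel (277,222), bottle (297,277), tape (325,280), dish (249,278).

Run:
```python
from h import *
d=get("scene");s=get("side")
print("tail",onz(d,196,372,.014),"grip end",onz(d,236,349,.02),"ring",onz(d,265,327,.01))
print("vessel nut",onz(d,316,265,.1), "side",onz(s,277,207,.1))
for n,u,v in(("bottle",297,288),("tape",325,282),("dish",249,279)): print(n,onz(s,u,v,.005))
for u,v in((163,357),(247,293),(293,327),(207,402)): print("mat",onz(d,u,v,.003))
f=d["frame"][240:400,150:370,::-1];cv2.imwrite("pics/crop1.png",cv2.resize(f,None,fx=3.5,fy=3.5,interpolation=cv2.INTER_CUBIC))
```

```text
tail [0.47720732 0.43828522 0.014     ] grip end [0.45981765 0.3378831  0.02      ] ring [0.46721111 0.24510958 0.01      ]
vessel nut [0.47242311 0.06430363 0.1       ] side [0.48320223 0.06426385 0.1       ]
bottle [ 0.53997901 -0.16541099  0.005     ]
tape [ 0.60865513 -0.14190395  0.005     ]
dish [ 0.42065111 -0.12999624  0.005     ]
mat [0.5715406  0.47240237 0.003     ]
mat [0.59068428 0.20929608 0.003     ]
mat [0.42283658 0.19105847 0.003     ]
mat [0.40519579 0.45795248 0.003     ]
```

View pics/crop1.png

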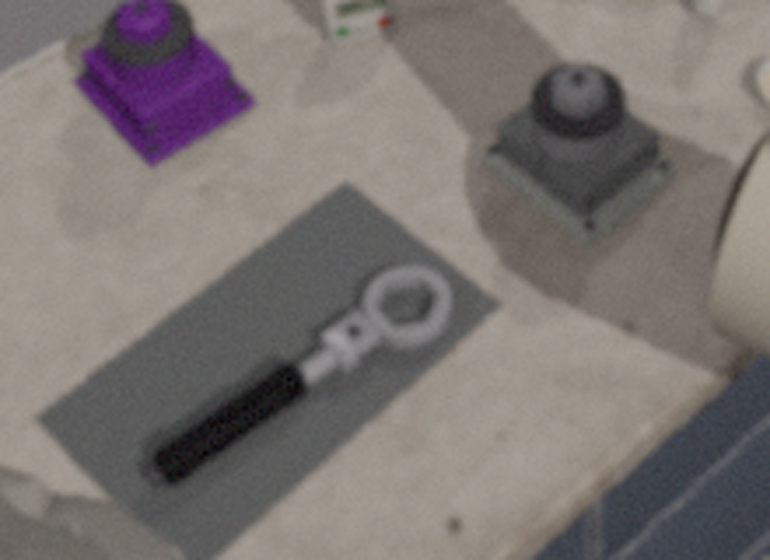

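Crop: the grey vessel (top about (575,85) in the crop) and the single wrench are confirmed. I'll move to a hover over the wrench.

```bash
python3 -m creep '[[5,-6,0,0,0,-6,8.54],[9,-10,0,0,0,-14,8.54],[12,-14,0,0,0,-22,8.54],[15,-18,0,0,0,-30,8.54],[18.2,-21.8,0,0,0,-38,8.54],[21.4,-25.6,0,0,0,-46,8.54],[24.6,-29.4,0,0,0,-54,8.54],[27.8,-33.2,0,0,0,-62,8.54]]'; python3 -c "
from plant import ctrl;o=ctrl.observe();print(o['joints'])"
```

```text
time_s: 1.05
position: [0.3453, -0.1344, 0.2039]
tool_rot: [0.0, 0.725, 0.689, 0.0]
contact_force: [1.4, -0.5, -0.5]
opening: 1.0
gripper_force: 0.0
[-5.80186531e-01 -2.93415449e-01  1.85084567e+00  1.75459438e-04
  1.58340905e+00 -5.28332335e-01]
```

```bash
python3 -m creep '[[5,0.5,0,0,0,-1,8.54],[10,1.5,0,0,0,-2,8.54],[15,2.7,0,0,0,-3,8.54],[20,4,0,0,0,-3,8.54],[25,5.3,0,0,0,-3,8.54],[30,6.6,0,0,0,-3,8.54],[34.5,7.6,0,0,0,-3,8.54],[38.5,8.4,0,0,0,-3,8.54]]'
python3 -m creep '[[41,9,0,0,0,0,8.54],[4.4,0.9,0,0,0,0,8.54],[4.4,0.9,0,0,0,0,8.54],[4.4,0.9,0,0,0,0,8.54],[4.4,0.9,0,0,0,0,8.54],[4.4,0.9,0,0,0,0,8.54],[4.4,0.9,0,0,0,0,8.54],[4.4,0.9,0,0,0,0,8.54]]'
python3 - <<'E'
from h import *
print(ctrl.observe()['joints'])
d=get("wrist");cv2.imwrite("pics/w1.png",d["frame"][:,:,::-1]);import pickle;pickle.dump(d,open("w1.pkl","wb"))
E
```

```text
time_s: 1.85
position: [0.4512, 0.2457, 0.2037]
tool_rot: [0.0, 0.709, 0.706, 0.0]
contact_force: [0.6, -0.4, 0.5]
opening: 1.003
gripper_force: 0.0
time_s: 2.65
position: [0.4604, 0.287, 0.2039]
tool_rot: [-0.0, 0.709, 0.705, 0.0]
contact_force: [0.0, 0.4, -0.1]
opening: 1.0
gripper_force: 0.0
[4.15218909e-01 8.23378368e-02 1.51261197e+00 1.54273426e-04
 1.54627442e+00 4.20310967e-01]
```

View pics/w1.png

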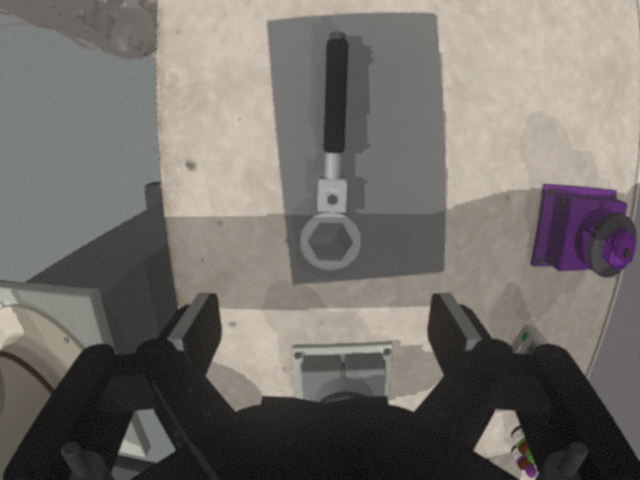

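Wrist view: grip from (338,38) to (334,152), ring centre about (330,241), mat below it, vessel base at (343,370), purple decoy on the right. I'll measure the wrench, then move so the camera sees the nut.

```bash
python3 - <<'E'
from h import *
import pickle
d=pickle.load(open("w1.pkl","rb"));f=d["frame"];g=f.max(2)
b=((g<45)&(np.indices(g.shape)[0]<170)).astype(np.uint8);b[:, :300]=0;b[:,380:]=0
n,l,s,c=cv2.connectedComponentsWithStats(b);i=1+s[1:,4].argmax();print(s[i],c[i])
ys,xs=np.where(l==i);P=np.array([onz(d,x,y,.025)[:2] for x,y in zip(xs,ys)])
m=P.mean(0);w,v=np.linalg.eigh(np.cov(P.T));a=v[:,1]*np.sign(-v[1,1]);t=(P-m)@a;q=(P-m)@[-a[1],a[0]]
print("grip mean",m,"axis",a,"yaw",np.degrees(np.arctan2(a[1],a[0])),"ext",t.min(),t.max(),q.min(),q.max())
print("mid",m+a*(t.max()+t.min())/2)
r=((g>115)&(g<210)).astype(np.uint8);sub=np.zeros_like(r);sub[205:280,292:368]=1
# ring: bright neutral pixels against mat
r=r*sub;cn,_=cv2.findContours(r,cv2.RETR_EXTERNAL,cv2.CHAIN_APPROX_NONE);k=max(cn,key=cv2.contourArea)
(u,v_),R_=cv2.minEnclosingCircle(k);print("ring px",u,v_,R_,cv2.boundingRect(k),"->",onz(d,u,v_,.017))
print("median mat",np.median(g[150:200,380:430]))
# hole
K=[onz(d,330+dx,241+dy,.017)[:2] for dx,dy in((-30,0),(30,0),(0,-29),(0,29))];print(np.round(K,4).tolist())
E
python3 -m creep '[[-4,0.2,0,0,0,0,8.54],[-9,0.4,0,0,0,0,8.54],[-14,0.7,0,0,0,0,8.54],[-19,1,0,0,0,0,8.54],[-24,1.2,0,0,0,0,8.54],[-28,1.4,0,0,0,0,8.54],[-31,1.5,0,0,0,0,8.54],[-32,1.5,0,0,0,0,8.54]]'
```

```text
[325  58  22  91 903] [337.04651163 100.23255814]
grip mean [0.47206779 0.38103553] axis [-0.0169386  -0.99985653] yaw -90.97055667439476 ext -0.04019987796554432 0.04471616086886769 -0.010690132211604036 0.007788900498591818
mid [0.47202954 0.37877772]
ring px 329.9972839355469 235.0408935546875 33.578914642333984 (301, 205, 59, 64) -> [0.46529646 0.24906928 0.017     ]
median mat 114.0
[[0.435, 0.2429], [0.4956, 0.2426], [0.4653, 0.2728], [0.4653, 0.2112]]
time_s: 3.5
position: [0.4738, -0.0353, 0.2037]
tool_rot: [0.0, 0.71, 0.705, -0.0]
contact_force: [0.3, -0.1, -0.1]
opening: 0.999
gripper_force: 0.0
```

```bash
python3 -m creep '[[0,0,0,0,0,0,8.54],[0,0,0,0,0,0,8.54],[0,0,0,0,0,0,8.54],[0,0,0,0,0,0,8.54],[0,0,0,0,0,0,8.54],[0,0,0,0,0,0,8.54],[0,0,0,0,0,0,8.54],[0,0,0,0,0,0,8.54]]'
python3 - <<'E'
from h import *
d=get("wrist");import pickle;pickle.dump(d,open("w2.pkl","wb"))
u,v=map(int,proj(d,(.475,.064,.09)));print(u,v)
y0,x0=max(0,v-75),u-100
cv2.imwrite("pics/w2.png",cv2.resize(d["frame"][y0:y0+150,x0:x0+200,::-1],None,fx=4,fy=4,interpolation=cv2.INTER_CUBIC));print(x0,y0)
E
```

```text
time_s: 4.3
position: [0.4739, -0.0327, 0.2037]
tool_rot: [-0.0, 0.709, 0.706, 0.0]
contact_force: [0.2, -0.4, -1.0]
opening: 1.001
gripper_force: 0.0
325 91
225 16
```

View pics/w2.png

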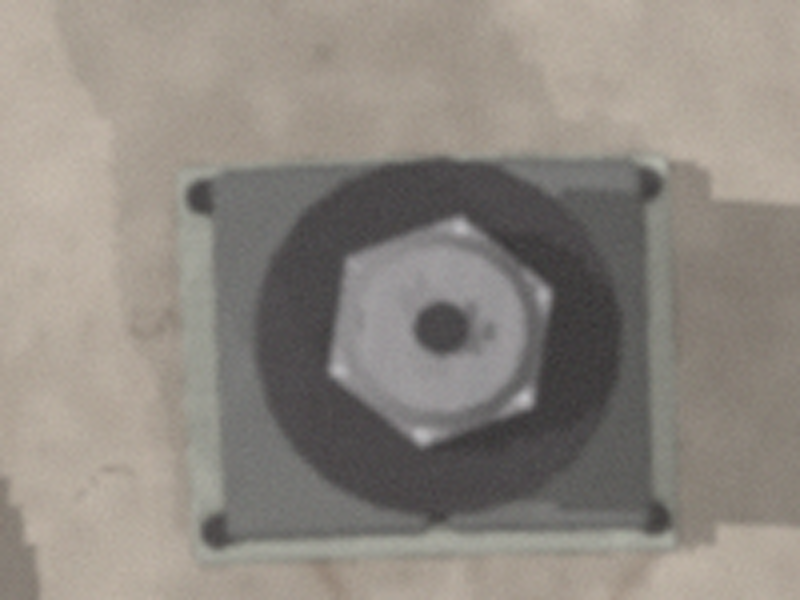

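Crop (4x, offset 225,16): nut corners at about (462,222), (546,293), (528,400), (424,437), (338,372), (352,262); stud at (441,327).

Run:
```python
from h import *
import pickle
d=pickle.load(open("w2.pkl","rb"))
px=lambda a,b:((a+.5)/4-.5+225,(b+.5)/4-.5+16)
C=np.array([(462,222),(546,293),(528,400),(424,437),(338,372),(352,262)])
W=np.array([onz(d,*px(*c),.096)[:2] for c in C]);m=W.mean(0)
e=W-m;an=np.degrees(np.arctan2(e[:,1],e[:,0]));print("centre",m,"r",np.linalg.norm(e,axis=1),"ang mod60",an%60,"stud",onz(d,*px(441,327),.104))
K=[onz(d,*px(*c),.082)[:2] for c in((256,330),(620,330),(438,158),(438,517))];print("collar",np.round(K,4).tolist())
d=pickle.load(open("w1.pkl","rb"));g=cv2.GaussianBlur(d["frame"].max(2),(3,3),0)
b=(g<70).astype(np.uint8);b[:, :318]=0;b[:,354:]=0;b[:45]=0;b[160:]=0
for y in range(55,150,12): 
    x=np.where(b[y])[0];x=x[(x>320)&(x<352)];print(y,x.min(),x.max(),onz(d,(x.min()+x.max())/2,y,.022)[:2].round(4), g[y,322:356:2])
```

```text
centre [0.4816022  0.05849334] r [0.02069539 0.02037348 0.02035888 0.02013753 0.02047056 0.02076044] ang mod60 [19.52781836 20.61946505 20.75654098 20.49505006 21.96816745 21.6788277 ] stud [0.48123452 0.05855644 0.104     ]
collar [[0.4463, 0.0599], [0.5164, 0.06], [0.4814, 0.0936], [0.4812, 0.0229]]
55 326 347 [0.4719 0.4245] [104  99  69  46  46  45  45  45  44  44  45  44  45  73  87  89  89]
67 326 347 [0.4718 0.4128] [103  96  64  44  44  44  44  43  44  45  44  43  51  79  86  87  88]
79 326 347 [0.4717 0.4013] [101  95  63  44  45  45  44  45  42  42  42  39  52  81  87  87  88]
91 325 346 [0.4708 0.3899] [100  86  52  44  44  44  43  43  46  43  42  41  61  83  87  88  88]
103 325 346 [0.4707 0.3785] [99 81 48 44 46 43 44 43 43 45 44 43 67 87 89 87 87]
115 325 345 [0.4702 0.3672] [97 77 47 44 46 45 43 42 45 43 43 47 77 88 88 87 87]
127 324 345 [0.4697 0.3559] [96 67 47 46 46 46 45 44 44 43 42 50 77 86 88 88 88]
139 324 344 [0.4692 0.3445] [92 62 46 47 43 44 46 45 43 44 44 56 82 87 87 87 88]
```

Nut centre is about (0.4814, 0.0586) with flats square at 51° mod 60. The wrench origin is about (0.471, 0.3825) and its x yaw is about -92°. Now I'll go and grasp it.

```bash
python3 -m creep '[[4,0,0,0,0,1,8.54],[9,-0.1,0,0,0,1.9,8.54],[14,-0.2,0,0,0,1.9,8.54],[19,-0.3,0,0,0,1.9,8.54],[24,-0.3,0,0,0,1.9,8.54],[29,-0.4,0,0,0,1.9,8.54],[34,-0.5,0,0,0,1.9,8.54],[38,-0.5,0,0,0,1.9,8.54]]'
python3 -m creep '[[2,0,0,0,0,0,6],[3.5,0.1,2,0,0,0,6],[3.5,0.1,5,0,0,0,6],[3.5,0.1,8,0,0,0,6],[3.5,0.1,10.5,0,0,0,6],[3.5,0.1,12.5,0,0,0,6],[3.5,0.1,13.7,0,0,0,6],[3.5,0.1,13.7,0,0,0,6]]'
```

```text
time_s: 5.15
position: [0.47, 0.3499, 0.2036]
tool_rot: [-0.0, 0.72, 0.694, 0.0]
contact_force: [1.4, -0.6, -0.1]
opening: 0.999
gripper_force: 0.0
time_s: 5.95
position: [0.4724, 0.3818, 0.0653]
tool_rot: [-0.0, 0.72, 0.694, -0.001]
contact_force: [-0.8, -0.1, -0.6]
opening: 0.706
gripper_force: 0.0
```

```bash
python3 -m creep '[[0,-0.15,1.5,0,0,0,6],[0,-0.15,3,0,0,0,6],[0,-0.15,4.3,0,0,0,6],[0,-0.15,5.2,0,0,0,6],[0,-0.15,5.7,0,0,0,6],[0,-0.15,6,0,0,0,6],[0,-0.15,6,0,0,0,6],[0,-0.15,6,0,0,0,6]]'
python3 -m creep '[[0,0,0,0,0,0,4],[0,0,0,0,0,0,3],[0,0,0,0,0,0,2.3],[0,0,0,0,0,0,1.6],[0,0,0,0,0,0,1],[0,0,0,0,0,0,1],[0,0,0,0,0,0,1],[0,0,0,0,0,0,1]]' 100
```

```text
time_s: 6.75
position: [0.4717, 0.3824, 0.0072]
tool_rot: [0.0, 0.72, 0.694, 0.0]
contact_force: [0.0, 0.3, 0.0]
opening: 0.704
gripper_force: 0.0
time_s: 7.55
position: [0.4714, 0.3822, 0.0068]
tool_rot: [-0.0, 0.72, 0.694, 0.0]
contact_force: [-0.2, 0.2, 0.1]
opening: 0.115
gripper_force: 0.0
```

Run:
```python
from h import *
d=get("wrist");s=get("side")
a=d["frame"][:,:,::-1][100:480,100:560];cv2.imwrite("pics/w3.png",a);print(ctrl.observe()["opening"],ctrl.observe()["gripper_force"])
```

```text
0.11568051240283275 0.0
```

View pics/w3.png

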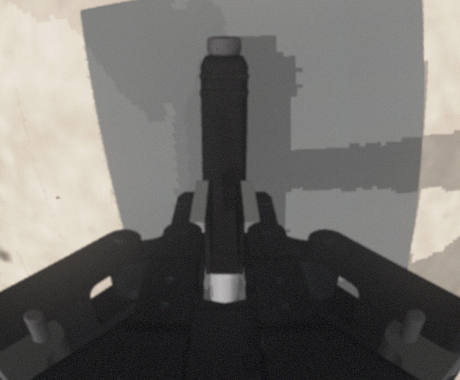

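The crop shows the pads either side of the black grip (pads about (200,205) and (250,205)), barely touching. I'll close further.

```bash
python3 -m creep '[[0,0,0,0,0,0,0.5],[0,0,0,0,0,0,0],[0,0,0,0,0,0,0],[0,0,0,0,0,0,0],[0,0,0,0,0,0,0],[0,0,0,0,0,0,0],[0,0,0,0,0,0,0],[0,0,0,0,0,0,0]]' 100
```

```text
time_s: 8.45
position: [0.4714, 0.3822, 0.0067]
tool_rot: [-0.0, 0.72, 0.694, 0.0]
contact_force: [-0.3, 0.0, -0.0]
opening: 0.003
gripper_force: 0.0
```

Run:
```python
from h import *
d=get("wrist");s=get("scene")
a=d["frame"][:,:,::-1][220:420,200:440];u,v=map(int,proj(s,(.47,.36,.02)))
b=s["frame"][v-60:v+40,u-60:u+60,::-1]
I=np.zeros((600,600,3),np.uint8);I[:300,:360]=cv2.resize(a,(360,300));I[300:,:360]=cv2.resize(b,(360,300),interpolation=cv2.INTER_CUBIC);cv2.imwrite("pics/w4.png",I[:,:360])
print(ctrl.observe())
```

```text
{'time_s': 8.55, 'joints': array([5.54346992e-01, 3.52896325e-01, 1.60055666e+00, 1.42822591e-04,
       1.18807773e+00, 5.91985244e-01]), 'qd': array([ 4.54016538e-05, -6.36925629e-04,  2.16287372e-03,  7.06587745e-04,
       -1.28168633e-03,  1.17650790e-04]), 'effort': array([ 4.92030245e-03, -8.27407050e+01, -5.00749254e+01,  9.14294560e-04,
        2.56493440e-04, -3.33891967e-05]), 'position': array([0.47144589, 0.38225474, 0.0067772 ]), 'tool_rot': array([-5.82352190e-05,  7.20306412e-01,  6.93656015e-01,  4.42318812e-05]), 'contact_force': array([-0.82458254,  0.93958815, -0.01589763]), 'wrist_torque': array([-0.01830991,  0.03002459,  0.06673325]), 'gripper_force': 0.0, 'opening': 0.0014635738591575187}
```

View pics/w4.png

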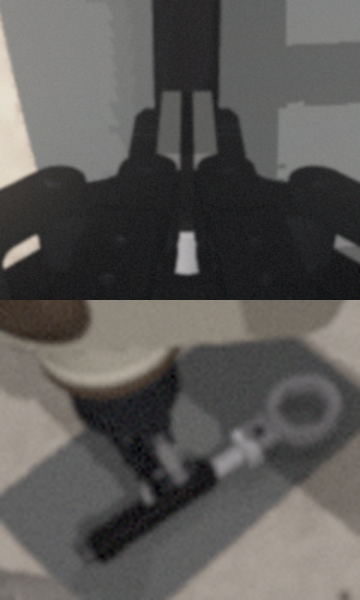

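The picture shows the pads shut with the grip unbroken beneath or behind them, so they are not holding it. I'll check numerically where the TCP should appear.

Run:
```python
from h import *
d=get("wrist");o=ctrl.observe();p=o["position"];T=rot(o["tool_rot"])
print(np.round(T,3).tolist(), "cam in tool",T.T@(np.array(d["origin"])-p))
for n,q in(("tcp",(0,0,0)),("tcp+11x",(.011,0,0)),("grasp+11x",(.011,0,-.019)),("10mm up+11",(.011,0,-.03)),("tip right",(.011,.01,0))):print(n,np.round(proj(d,p+T@np.array(q)),1), (np.round(proj(d,p+T@np.array(q)))-[200,220])*1.5)
for y in (.442,.40):
  for z in(.003,.025):print("grip edges",y,z,np.round(proj(d,(.4705-.01,y,z))),np.round(proj(d,(.4705+.01,y,z))))
g=d["frame"].max(2)
for r in(170,200,230,250,270,282,290,300,310,320):print(r,g[r,290:362:2])
```

```text
[[0.038, 0.999, -0.0], [0.999, -0.038, 0.0], [0.0, -0.0, -1.0]] cam in tool [ 0.07314954 -0.00038561 -0.16844554]
tcp [325.4 274.7] [187.5  82.5]
tcp+11x [325.4 253.8] [187.5  51. ]
grasp+11x [325.5 268.9] [189.   73.5]
10mm up+11 [325.6 279.3] [189.   88.5]
tip right [346.1 253.8] [219.  51.]
grip edges 0.442 0.003 [297. 152.] [340. 151.]
grip edges 0.442 0.025 [293. 157.] [342. 155.]
grip edges 0.4 0.003 [302. 239.] [343. 237.]
grip edges 0.4 0.025 [299. 255.] [345. 253.]
170 [122 121 118 119 113  87  46  49  47  50  47  47  48  48  47  45  45  45
  46  47  48  51  45  49  44  45  49  36  49  86  95 100  98  92  99  93]
200 [114 115 117 116 113  93  47  41  52  44  49  43  44  47  44  45  43  41
  47  43  43  44  42  46  50  38  40  35  42  88  98  96  98  98  98  98]
230 [117 117 115 113 114 108  60  38  42  40  44  45  41  45  42  41  37  38
  43  39  45  40  44  38  43  35  35  34  58  90  92  97  98 101  95  95]
250 [114 114 113 115 115 110  68  44  43  49  45  41  43  32  46  45  45  39
  46  44  43  43  41  39  43  39  37  37  67  94  98  98  96  96  93  99]
270 [118 118 114 112 111 109  75  43  41  48  45  42  42  49  41  42  38  43
  43  42  42  41  42  42  40  35  36  43  79 101  97  96  97  99  98  97]
282 [115 110 113 113 113 115  89  39  46  79  92  96  92  91  91  75  42  37
  35  62  89  97  93  93  94  79  39  40  79  97 100  93  99  96  99  98]
290 [115 113 116 113 110 109  93  46  47  88  96  93  93  95  93  65  38  36
  39  65  98  90  94  95  95  90  58  41  79  95  93  97  97  98  98 101]
300 [59 46 39 47 40 36 37 39 74 91 95 92 94 96 95 64 38 36 39 57 87 95 96 93
 92 92 73 35 34 37 38 34 35 40 51 88]
310 [37 45 42 42 40 48 40 53 90 97 95 94 90 94 97 65 31 30 24 51 90 90 91 92
 96 93 87 56 42 44 42 37 41 40 44 52]
320 [44 39 43 39 43 37 35 71 95 99 96 97 90 93 88 51 42 30 32 45 87 94 93 95
 94 95 92 69 38 34 32 33 37 31 38 33]
```

The shut pads sit visibly higher than the stated TCP, with the tips above the 25 mm grip top. Free travel is therefore at least 18 mm. I'll open and descend gently while watching the force.

```bash
python3 -m creep '[[0,0,0,0,0,0,4.5],[0,0,0,0,0,0,4.5],[0,0,0,0,0,0,4.5],[0,0,0,0,0,0,4.5],[0,0,0.3,0,0,0,4.5],[0,0,0.6,0,0,0,4.5],[0,0,0.8,0,0,0,4.5],[0,0,0.8,0,0,0,4.5]]'
```

```text
time_s: 9.4
position: [0.4712, 0.3821, -0.0017]
tool_rot: [-0.0, 0.72, 0.694, -0.0]
contact_force: [-0.0, -0.1, 0.1]
opening: 0.527
gripper_force: 0.0
```

```bash
python3 -m creep '[[0,0,0.1,0,0,0,4],[0,0,0.2,0,0,0,4],[0,0,0.3,0,0,0,4],[0,0,0.4,0,0,0,4],[0,0,0.5,0,0,0,4],[0,0,0.6,0,0,0,4],[0,0,0.6,0,0,0,4],[0,0,0.6,0,0,0,4]]'
```

```text
time_s: 10.2
position: [0.4714, 0.3822, -0.0072]
tool_rot: [-0.0, 0.72, 0.694, 0.0]
contact_force: [0.9, 0.3, 0.4]
opening: 0.471
gripper_force: 0.0
```

Run:
```python
from h import *
d=get("wrist");g=d["frame"].max(2)
for r in range(262,300,4):print(r,g[r,270:380:3])
```

```text
262 [141 132 130 130 127 126 125 121 122 125  71  47  48  50  48  50  45  43
  51  49  44  41  47  39  41  39  78 105 107 109 106 104 107 107 107 106
 110]
266 [135 138 129 132 129 129 124 125 123 122  73  41  50  50  47  46  46  46
  48  44  40  40  40  46  37  37  73 104 106 103 103 103 107 103 105 103
 108]
270 [139 130 134 128 130 125 125 123 123 122  82  45  51  51  41  48  49  44
  47  47  46  45  43  44  32  36  74 105 106 103 105 102 105 104 105 105
 104]
274 [143 135 129 130 130 125 124 128 126 123  82  46  46  45  51  50  45  43
  43  42  42  41  42  40  42  38  79 104 106 103 109 109 103 106 106 108
 109]
278 [140 134 131 130 129 124 125 128 124 124  81  49  49  48  48  50  51  48
  45  43  42  42  37  35  34  31  83 105 105 101 105 105 103 104 108 105
 110]
282 [107  77 108 131 130 127 126 122 124 122  99  33  47  47  38  41  36  39
  42  40  37  41  43  37  41  32  84 104 103 103 103 109 104 105  92  65
  88]
286 [ 76  50  79 130 129 130 125 120 126 124  93  34  38  39  38  38  38  37
  43  37  39  41  45  45  36  30  84 103 103 103 106 104 110 107  68  38
  65]
290 [ 48  49  68 130 126 128 124 125 123 122  97  39  42  42  41  42  35  41
  40  41  44  43  40  35  41  38  89 104 108 108 103 108 107 108  63  37
  45]
294 [ 42  41  66 127 127 126 122 124 117 122 100  34  43  42  38  41  37  39
  46  36  44  46  40  43  35  34  89 102 103 105 106 103 105 104  56  34
  39]
298 [ 44  48  55 128 128 126 125 120 123 122  99  37  42  40  40  41  39  41
  41  33  35  42  43  36  37  41  91 102 104 104 105 103 104 107  53  36
  34]
```

```bash
python3 -m creep '[[0,0,0.1,0,0,0,4],[0,0,0.2,0,0,0,4],[0,0,0.3,0,0,0,4],[0,0,0.4,0,0,0,4],[0,0,0.4,0,0,0,3],[0,0,0.4,0,0,0,3],[0,0,0.4,0,0,0,3],[0,0,0.4,0,0,0,3]]'
```

```text
time_s: 11.05
position: [0.4715, 0.3822, -0.0112]
tool_rot: [-0.0, 0.72, 0.694, 0.0]
contact_force: [-0.2, 0.2, 0.4]
opening: 0.352
gripper_force: 0.0
```

```bash
python3 -m creep '[[0,0,0,0,0,0,2.4],[0,0,0,0,0,0,2],[0,0,0,0,0,0,1.6],[0,0,0,0,0,0,1.2],[0,0,0,0,0,0,0.8],[0,0,0,0,0,0,0],[0,0,0,0,0,0,0],[0,0,0,0,0,0,0]]' 100
```

```text
time_s: 11.85
position: [0.4715, 0.3823, -0.0108]
tool_rot: [-0.0, 0.72, 0.694, 0.0]
contact_force: [-2.7, -1.5, 7.5]
opening: 0.196
gripper_force: 98.1
```

Gripped at 98 N. Evidently the z reading is about 14 mm lower than true. I'll lift straight up and check.

```bash
python3 -m creep '[[0,0,-0.3,0,0,0,0],[0,0,-1,0,0,0,0],[0,0,-2.5,0,0,0,0],[0,0,-5,0,0,0,0],[0,0,-8,0,0,0,0],[0,0,-11,0,0,0,0],[0,0,-13,0,0,0,0],[0,0,-14,0,0,0,0]]'
python3 -m creep '[[0,0,-1,0,0,0,0],[0,0,-2,0,0,0,0],[0,0,-2,0,0,0,0],[0,0,-2,0,0,0,0],[0,0,-2,0,0,0,0],[0,0,-2,0,0,0,0],[0,0,-2,0,0,0,0],[0,0,-2,0,0,0,0]]'
python3 - <<'E'
from h import *
import pickle
o=ctrl.observe();D={n:get(n) for n in("scene","side","wrist")};D["o"]=o;pickle.dump(D,open("lift.pkl","wb"))
print(o["wrist_torque"],o["contact_force"],o["opening"],o["gripper_force"])
def crop(d,p,w,h,k):
    u,v=map(int,proj(d,p));return cv2.resize(d["frame"][v-h:v+h,u-w:u+w,::-1],None,fx=k,fy=k,interpolation=cv2.INTER_CUBIC),(u-w,v-h)
a,oa=crop(D["scene"],(.465,.26,.15),50,50,4);b,ob=crop(D["side"],(.465,.26,.15),50,50,4)
w=D["wrist"]["frame"][60:260,225:425,::-1];print(oa,ob)
cv2.imwrite("pics/lift.png",np.hstack([a,b]))
g=D["wrist"]["frame"].max(2)
for r in range(110,190,6):print(r,g[r,290:362:3])
E
```

```text
time_s: 12.65
position: [0.472, 0.3826, 0.1319]
tool_rot: [0.0, 0.72, 0.694, 0.002]
contact_force: [0.5, 0.0, -2.6]
opening: 0.192
gripper_force: 98.2
time_s: 13.45
position: [0.4714, 0.3822, 0.1485]
tool_rot: [-0.0, 0.72, 0.694, -0.0]
contact_force: [0.1, 0.7, -2.3]
opening: 0.192
gripper_force: 98.2
[ 0.09540075  0.01458313 -0.05855018] [ 0.10001762  0.73137072 -2.33704868] 0.19240155421194105 98.20419430732727
(205, 245) (223, 109)
110 [128 135 127 129 126 133 133 129 130 129 132 127 130 130 126 127 128 130
 130 130 131 129 131 128]
116 [129 127 130 130 129 127 130 126 126 131 127 128 131 128 129 129 127 124
 128 126 125 131 131 127]
122 [129 129 129 127 127 126 126 130 126 127 126 124 130 125 125 132 126 127
 131 125 130 126 126 127]
128 [128 132 125 129 127 128 125 128 128 126 128 126 128 128 127 127 126 124
 128 127 128 124 128 129]
134 [127 125 126 123 127 130 129 128 128 126 125 125 124 126 125 123 127 126
 124 127 128 125 126 130]
140 [129 126 125 123 128 112  83  77  77  79  76  78  74  71  67  67  67  75
 120 125 125 127 126 125]
146 [127 130 128 127 125  98  82  91  97  93  90  88  84  78  75  67  70  65
 114 122 125 123 124 124]
152 [126 124 128 129 125 101  80  88  95  87  85  84  78  75  66  69  65  62
 112 126 122 123 126 123]
158 [127 128 125 125 124  94  63  73  76  75  72  75  70  69  60  54  53  56
 112 125 120 125 123 129]
164 [126 126 126 113  54  45  50  48  47  46  52  42  43  42  47  43  46  42
  41  67 121 121 126 122]
170 [127 124 121  63  49  51  48  50  54  47  49  49  39  44  51  42  41  45
  43  43  85 126 119 125]
176 [126 126 121  56  52  52  49  49  47  47  47  47  46  47  43  45  43  49
  39  43  63 126 128 125]
182 [127 125  95  50  49  45  51  48  47  52  46  46  44  45  47  45  49  40
  44  45  43 110 124 121]
188 [122 125 122  55  48  44  47  49  42  44  45  43  46  44  43  41  36  39
  37  40  74 124 123 119]
```

View pics/lift.png

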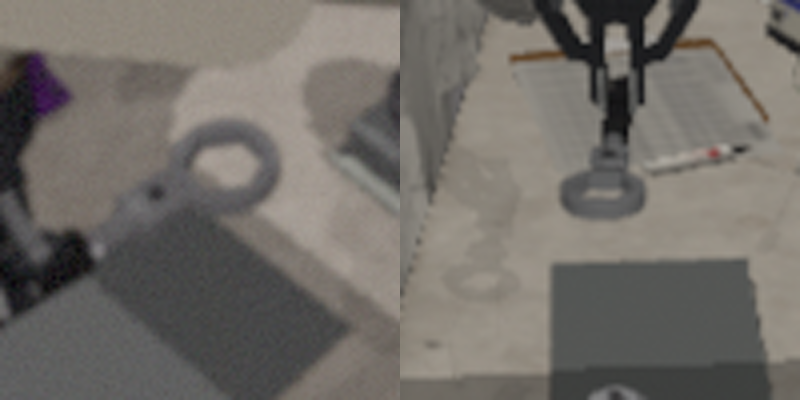

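Left (scene): ring at crop (226,166), i.e. pixel (261.5,286.5). Right (side): ring at (202,191), i.e. pixel (273.6,156.8). The wrench is held level. Next I'll triangulate the ring and the nut top.

```bash
cat >> h.py <<'E'
def tri(l):
    A=np.zeros((3,3));b=np.zeros(3)
    for d,u,v in l:
        r=ray(d,u,v);r/=np.linalg.norm(r);M=np.eye(3)-np.outer(r,r);A+=M;b+=M@np.array(d["origin"])
    p=np.linalg.solve(A,b);return p,[np.round(np.array(proj(d,p))-(u,v),1).tolist() for d,u,v in l]
E
python3 - <<'E'
from h import *
import pickle
D=pickle.load(open("lift.pkl","rb"));sc,si,w=D["scene"],D["side"],D["wrist"]
print("ring",tri([(sc,261.5,286.5),(si,273.6,156.8)]),D["o"]["position"])
# collar (dark) / nut (bright) in side and scene
for n,d in(("scene",sc),("side",si)):
    for nm,p in(("stud",(.4814,.059,.104)),("collar",(.4814,.059,.082))):print(n,nm,np.round(proj(d,p),1))
    u,v=map(int,proj(d,(.4814,.059,.09)));g=d["frame"].max(2)
    print(u-18,v-16);print("\n".join("".join("%4d"%x for x in r) for r in g[v-16:v+14:2,u-18:u+20:2]))
# expected tail in the wrist image, tool frame
o=D["o"];T=rot(o["tool_rot"]);p=o["position"]
for h in(-.03,-.02,-.01,0):
  print(h,[np.round(proj(w,p+T@np.array((x,0,h))),0).tolist() for x in(.05,.06,.068)], "w",proj(w,p+T@np.array((.058,.01,h)))[0]-proj(w,p+T@np.array((.058,-.01,h)))[0])
E
```

```text
ring (array([0.46559384, 0.24209102, 0.167396  ]), [[-0.4, -0.3], [-0.3, 0.2]]) [0.47138646 0.38216933 0.1485196 ]
scene stud [315.1 261.1]
scene collar [315.1 266.8]
297 248
 159 157 157 154 162 161 156 155 159 162 162 157 157 159 161 157 155 157 159
 160 160 161 164 164 163 161 161 161 167 167 162 163 162 161 160 160 157 160
 159 163 162 165 160 161 159 160 163 167 167 162 160 159 159 158 158 158 160
 161 162 163 159 162 161 165 164 164 161 160 160 160 159 160 162 158 158 159
 161 164 165 160 162 161 161 161 161 157 160 165 161 160 162 163 159 157 158
 161 164 163 163 163 151 135 132 130 136 132 135 146 156 159 161 160 156 156
 142 152 158 160 142 103 101 129 115 118 136 135 119 118 147 159 159 161 157
 128 124 131 120  80  86 124 138 106  84 124 144 126  77  94 143 165 161 160
 124 125 113  79  53  80 120 140 131 120 138 142 137  88  66 118 161 162 164
 126 124 109  61  52  87 129 139 145 148 149 145 141  94  66  89 145 156 160
 124 122 102  62  59  72 109 124 139 152 153 139 125  83  65  83 134 150 152
 123 105  82  67  64  73  98 103 115 125 131 122 111  81  67  78 130 148 154
 
[... 1037 characters left out ...]
  44  45  58  66  65
 105  93  74  63  62  59 106 108 108  97  96  96  93  51  46  45  82  95  92
  98  99  97  64  62  59  59  74  99  89  84  76  63  52  55  47  91 105 105
  97  97 102  75  57  59  58  58  58  58  59  59  61  58  50  45  81  87 122
 138 120  93  95  80  57  52  56  55  55  54  52  47  46  52  75  72  73 112
 139 118  94  94 103  95  74  65  57  52  59  59  75  83  86  78  72  74  84
-0.03 [[325.0, 184.0], [325.0, 158.0], [325.0, 136.0]] w 53.5199924890718
-0.02 [[325.0, 180.0], [325.0, 155.0], [325.0, 135.0]] w 49.9908308213939
-0.01 [[325.0, 176.0], [325.0, 153.0], [325.0, 135.0]] w 46.896363507603326
0 [[325.0, 173.0], [325.0, 151.0], [325.0, 134.0]] w 44.16124159564595
```

The ring sits 140 mm from the TCP along the wrench axis, as it should, and the nut top checks out in both views. Next I'll carry it above the nut with a 23° turn.

```bash
python3 -m creep '[[-1,-0.2,0,0,0,-2,0],[-4,-0.7,0,0,0,-6,0],[-7.5,-1.3,0,0,0,-10,0],[-11,-1.9,0,0,0,-14,0],[-14.5,-2.5,0,0,0,-18,0],[-17.5,-3,0,0,0,-21,0],[-19,-3.2,0,0,0,-23.1,0],[-19.4,-3.25,0,0,0,-23.1,0]]'
python3 -m creep '[[0,0,0.5,0,0,0,0],[0,0,1.5,0,0,0,0],[0,0,2.5,0,0,0,0],[0,0,3,0,0,0,0],[0,0,3,0,0,0,0],[0,0,3,0,0,0,0],[0,0,3,0,0,0,0],[0,0,3,0,0,0,0]]'
python3 - <<'E'
from h import *
import pickle
o=ctrl.observe();D={n:get(n) for n in("scene","side")};D["o"]=o;pickle.dump(D,open("hov.pkl","wb"))
q=o["tool_rot"];print(np.degrees(2*np.arctan2(q[2],q[1])),o["position"])
I=[]
for n in("scene","side"):
    d=D[n];u,v=map(int,proj(d,(.4814,.059,.11)));print(n,u-30,v-30);I.append(cv2.resize(d["frame"][v-30:v+30,u-30:u+30,::-1],None,fx=6.6,fy=6.6,interpolation=cv2.INTER_CUBIC))
cv2.imwrite("pics/hov.png",np.hstack(I))
E
```

```text
time_s: 14.4
position: [0.4315, 0.1883, 0.1491]
tool_rot: [0.0, 0.567, 0.824, 0.0]
contact_force: [-0.4, 0.7, -1.7]
opening: 0.195
gripper_force: 98.3
time_s: 15.2
position: [0.4318, 0.1897, 0.1191]
tool_rot: [0.0, 0.567, 0.824, 0.0]
contact_force: [0.1, 0.4, -2.4]
opening: 0.196
gripper_force: 98.3
110.94106425261283 [0.43184434 0.18966459 0.11907477]
scene 285 229
side 246 174
```

View pics/hov.png

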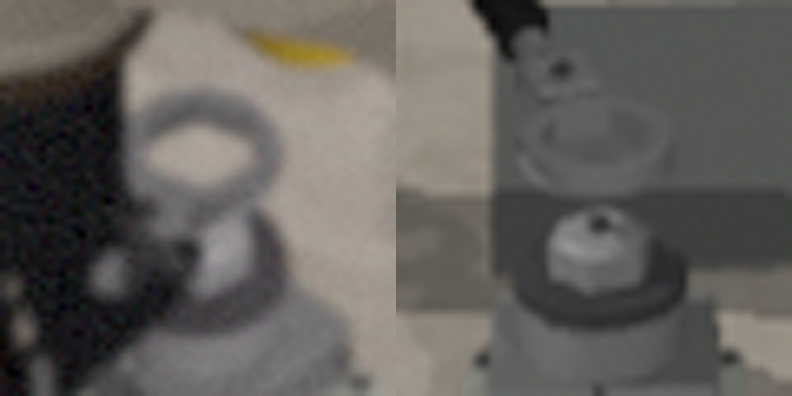

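Run:
```python
from h import *
import pickle
D=pickle.load(open("hov.pkl","rb"));sc,si=D["scene"],D["side"]
for z in(.14,):print([np.round(proj(d,(.4814,.059,z)),1) for d in(sc,si)])
print("ring",tri([(sc,316.1,252),(si,276.3,196)]))
print("collar side",proj(si,(.4814,.059,.082)),246+(600-396)/6.6, "stud",proj(si,(.4814,.059,.104)),246+(601-396)/6.6,174+224/6.6)
print("scene collar right edge",285+290/6.6, proj(sc,(.4814,.059,.082)))
th=np.linspace(0,2*np.pi,72)
def ext(d,c,r,z0,z1):
    P=np.array([proj(d,(c[0]+r*np.cos(t),c[1]+r*np.sin(t),z)) for t in th for z in(z0,z1)]);return P.min(0).round(1),P.max(0).round(1)
for n,d,ox,oy,s in(("sc",sc,285,229,0),("si",si,246,174,396)):
    f=lambda e:((e-[ox,oy])*6.6+[s,0]).round()
    print(n,"ring",[f(e) for e in ext(d,(.4814,.059),.0315,.133,.147)],"collar",[f(e) for e in ext(d,(.4814,.059),.036,.08,.082)])
```

```text
[array([315.1, 251.3]), array([275.8, 194.8])]
ring (array([0.4815919 , 0.05682235, 0.13695194]), [[-0.4, -0.3], [-0.4, 0.2]])
collar side (np.float64(276.4233286427689), np.float64(213.72954165315673)) 276.90909090909093 stud (np.float64(276.1953073381976), np.float64(206.66698352615228)) 277.06060606060606 207.93939393939394
scene collar right edge 328.93939393939394 (np.float64(315.0908500631191), np.float64(266.8028644430483))
sc ring [array([116.,  77.]), array([281., 220.])] collar [array([108., 184.]), array([289., 321.])]
si ring [array([513.,  86.]), array([671., 191.])] collar [array([509., 219.]), array([684., 312.])]
```

The ring is aligned with the nut to about 1 mm in both views. Descending.

```bash
python3 -m creep '[[0,0,0.4,0,0,0,0],[0,0,1,0,0,0,0],[0,0,1.6,0,0,0,0],[0,0,2.1,0,0,0,0],[0,0,2.4,0,0,0,0],[0,0,2.6,0,0,0,0],[0,0,2.8,0,0,0,0],[0,0,3,0,0,0,0]]'
python3 -m creep '[[0,0,0.1,0,0,0,0],[0,0,0.2,0,0,0,0],[0,0,0.3,0,0,0,0],[0,0,0.4,0,0,0,0],[0,0,0.5,0,0,0,0],[0,0,0.6,0,0,0,0],[0,0,0.6,0,0,0,0],[0,0,0.6,0,0,0,0]]'; python3 -c "
from plant import ctrl;o=ctrl.observe();print(o['wrist_torque'],o['contact_force'])"
```

```text
time_s: 16.1
position: [0.4317, 0.1896, 0.0887]
tool_rot: [0.0, 0.567, 0.824, 0.0]
contact_force: [0.0, -0.2, -2.5]
opening: 0.192
gripper_force: 98.3
time_s: 16.9
position: [0.4317, 0.1896, 0.0828]
tool_rot: [-0.0, 0.567, 0.824, 0.0]
contact_force: [-0.3, -1.1, -2.8]
opening: 0.196
gripper_force: 98.3
[ 0.1568844   0.06085566 -0.0009398 ] [-0.29430856 -1.08863236 -2.79395705]
```

```bash
python3 -m creep '[[0,0,0.1,0,0,0,0],[0,0,0.2,0,0,0,0],[0,0,0.3,0,0,0,0],[0,0,0.4,0,0,0,0],[0,0,0.5,0,0,0,0],[0,0,0.6,0,0,0,0],[0,0,0.6,0,0,0,0],[0,0,0.6,0,0,0,0]]'; python3 -c "
from plant import ctrl;o=ctrl.observe();print(o['wrist_torque'],o['contact_force'])"
```

```text
time_s: 17.7
position: [0.4317, 0.1896, 0.0767]
tool_rot: [-0.0, 0.567, 0.824, 0.0]
contact_force: [0.6, 0.7, -2.2]
opening: 0.193
gripper_force: 98.3
[0.13315858 0.02438234 0.02856004] [ 0.6016768   0.70652008 -2.20574387]
```

On the prism with no resistance. 8.5 mm to go.

```bash
python3 -m creep '[[0,0,0.1,0,0,0,0],[0,0,0.2,0,0,0,0],[0,0,0.3,0,0,0,0],[0,0,0.4,0,0,0,0],[0,0,0.5,0,0,0,0],[0,0,0.6,0,0,0,0],[0,0,0.65,0,0,0,0],[0,0,0.7,0,0,0,0]]'; python3 -c "
from plant import ctrl;o=ctrl.observe();print(o['wrist_torque'],o['contact_force'])"
```

```text
time_s: 18.5
position: [0.4317, 0.1896, 0.0697]
tool_rot: [-0.0, 0.567, 0.824, 0.0]
contact_force: [-0.6, -0.2, -2.8]
opening: 0.195
gripper_force: 98.3
[0.14543633 0.06245727 0.03744376] [-0.62634255 -0.21812803 -2.75355006]
```

```bash
python3 -m creep '[[0,0,0.03,0,0,0,0],[0,0,0.06,0,0,0,0],[0,0,0.09,0,0,0,0],[0,0,0.12,0,0,0,0],[0,0,0.15,0,0,0,0],[0,0,0.15,0,0,0,0],[0,0,0.15,0,0,0,0],[0,0,0.15,0,0,0,0]]'; python3 -c "
from plant import ctrl;o=ctrl.observe();print(o['wrist_torque'],o['contact_force'])"
```

```text
time_s: 19.3
position: [0.4317, 0.1896, 0.0683]
tool_rot: [-0.0, 0.567, 0.824, 0.0]
contact_force: [1.0, 0.4, -0.9]
opening: 0.194
gripper_force: 98.4
[0.11320963 0.03907372 0.00990461] [ 1.01196564  0.41990372 -0.86962079]
```

The ring is down on the shoulder (force just rising). I'll start turning about the nut axis, 8° per call.

```bash
python3 -m creep '[[0,0.244,0.03,0,0,1,0],[-0.01,0.489,0.05,0,0,2,0],[-0.02,0.733,0.05,0,0,3,0],[-0.035,0.977,0.05,0,0,4,0],[-0.055,1.22,0.05,0,0,5,0],[-0.075,1.463,0.05,0,0,6,0],[-0.105,1.706,0.05,0,0,7,0],[-0.135,1.948,0.05,0,0,8,0]]'
cat > st.py <<'E'
from h import *
o=ctrl.observe();T=rot(o["tool_rot"]);q=o["tool_rot"];F=T.T@o["contact_force"];M=T.T@o["wrist_torque"]
print("t",round(o["time_s"],2),"yaw %.2f"%np.degrees(2*np.arctan2(q[2],q[1])),"Ftool",F.round(2),"Mtool",M.round(3),"hinge torque",round(-F[1]*.095-M[2],3),"z",o["position"][2].round(4),"nut dist",np.round(o["position"][:2]+T[:2,0]*-.14,4))
E
python3 st.py
```

```text
time_s: 20.1
position: [0.4504, 0.1957, 0.0677]
tool_rot: [-0.0, 0.623, 0.782, 0.0]
contact_force: [-2.3, 5.4, -0.8]
opening: 0.195
gripper_force: 98.5
t 20.1 yaw 102.86 Ftool [ 5.74 -1.07  0.79] Mtool [ 0.159  1.055 -0.099] hinge torque 0.201 z 0.0677 nut dist [0.4816 0.0592]
```

```bash
python3 -m creep '[[0.02,0.244,0,0,0,1,0],[0.03,0.489,0,0,0,2,0],[0.04,0.733,0,0,0,3,0],[0.045,0.977,0,0,0,4,0],[0.03,1.22,0,0,0,5,0],[0.02,1.463,0,0,0,6,0],[-0.01,1.706,0,0,0,7,0],[-0.04,1.948,0,0,0,8,0]]'; python3 st.py
```

```text
time_s: 20.9
position: [0.4696, 0.1991, 0.0677]
tool_rot: [0.0, 0.677, 0.736, -0.0]
contact_force: [-1.2, -1.8, -1.1]
opening: 0.195
gripper_force: 98.4
t 20.9 yaw 94.85 Ftool [-1.65 -1.36  1.13] Mtool [ 0.291 -0.252 -0.211] hinge torque 0.34 z 0.0677 nut dist [0.4815 0.0596]
```

```bash
python3 -m creep '[[0,0.122,0,0,0,0.5,0],[0,0.244,0,0,0,1,0],[0,0.367,0,0,0,1.5,0],[-0.01,0.489,0,0,0,2,0],[-0.015,0.611,0,0,0,2.5,0],[-0.02,0.733,0,0,0,3,0],[-0.035,0.977,0,0,0,4,0],[-0.035,0.977,0,0,0,4,0]]'; python3 st.py
```

```text
time_s: 21.7
position: [0.4794, 0.1997, 0.0677]
tool_rot: [-0.0, 0.702, 0.712, -0.0]
contact_force: [-0.5, -4.5, -2.1]
opening: 0.191
gripper_force: 98.4
t 21.7 yaw 90.87 Ftool [-4.46 -0.6   2.15] Mtool [ 0.138 -0.695 -0.049] hinge torque 0.107 z 0.0677 nut dist [0.4816 0.0597]
```

```bash
python3 -m creep '[[0,0.122,0,0,0,0.5,0],[0,0.244,0,0,0,1,0],[0,0.367,0,0,0,1.5,0],[-0.01,0.489,0,0,0,2,0],[-0.015,0.611,0,0,0,2.5,0],[-0.015,0.611,0,0,0,2.5,0],[-0.015,0.611,0,0,0,2.5,0],[-0.015,0.611,0,0,0,2.5,0]]'; python3 st.py
```

```text
time_s: 22.5
position: [0.4853, 0.1997, 0.0678]
tool_rot: [-0.0, 0.717, 0.697, 0.0]
contact_force: [-0.4, -5.3, -1.0]
opening: 0.194
gripper_force: 98.4
t 22.5 yaw 88.45 Ftool [-5.29 -0.21  1.03] Mtool [ 0.121 -0.802 -0.168] hinge torque 0.188 z 0.0678 nut dist [0.4815 0.0598]
```

```bash
python3 -m creep '[[-0.01,0.122,0,0,0,0.5,0],[-0.02,0.244,0,0,0,1,0],[-0.03,0.367,0,0,0,1.5,0],[-0.04,0.489,0,0,0,2,0],[-0.05,0.611,0,0,0,2.5,0],[-0.05,0.611,0,0,0,2.5,0],[-0.05,0.611,0,0,0,2.5,0],[-0.05,0.611,0,0,0,2.5,0]]'; python3 st.py
```

```text
time_s: 23.3
position: [0.4915, 0.1992, 0.0678]
tool_rot: [-0.0, 0.732, 0.682, 0.0]
contact_force: [-0.5, 3.5, -0.7]
opening: 0.193
gripper_force: 98.5
t 23.3 yaw 85.95 Ftool [ 3.49 -0.79  0.7 ] Mtool [ 0.108  0.416 -0.119] hinge torque 0.194 z 0.0678 nut dist [0.4816 0.0596]
```

```bash
python3 -m creep '[[0,0.122,0,0,0,0.5,0],[0,0.244,0,0,0,1,0],[0,0.367,0,0,0,1.5,0],[-0.01,0.489,0,0,0,2,0],[-0.015,0.611,0,0,0,2.5,0],[-0.015,0.611,0,0,0,2.5,0],[-0.015,0.611,0,0,0,2.5,0],[-0.015,0.611,0,0,0,2.5,0]]'; python3 st.py
```

```text
time_s: 24.1
position: [0.4976, 0.1986, 0.0678]
tool_rot: [-0.0, 0.747, 0.665, 0.0]
contact_force: [-0.8, 5.6, -0.1]
opening: 0.196
gripper_force: 98.5
t 24.1 yaw 83.42 Ftool [ 5.45 -1.42  0.14] Mtool [ 0.22   0.789 -0.164] hinge torque 0.299 z 0.0678 nut dist [0.4816 0.0595]
```

```bash
python3 -m creep '[[0.02,0.122,0,0,0,0.5,0],[0.03,0.244,0,0,0,1,0],[0.03,0.367,0,0,0,1.5,0],[0.025,0.489,0,0,0,2,0],[0.02,0.611,0,0,0,2.5,0],[0.02,0.611,0,0,0,2.5,0],[0.02,0.611,0,0,0,2.5,0],[0.02,0.611,0,0,0,2.5,0]]'; python3 st.py
```

```text
time_s: 24.9
position: [0.5036, 0.1979, 0.0677]
tool_rot: [0.0, 0.761, 0.649, 0.0]
contact_force: [0.1, 1.6, -1.0]
opening: 0.193
gripper_force: 98.5
t 24.9 yaw 80.94 Ftool [ 1.63 -0.2   1.01] Mtool [ 0.021  0.236 -0.099] hinge torque 0.118 z 0.0677 nut dist [0.4816 0.0596]
```

```bash
python3 -m creep '[[0,0.122,0,0,0,0.5,0],[0,0.244,0,0,0,1,0],[0,0.367,0,0,0,1.5,0],[-0.01,0.489,0,0,0,2,0],[-0.015,0.611,0,0,0,2.5,0],[-0.015,0.611,0,0,0,2.5,0],[-0.015,0.611,0,0,0,2.5,0],[-0.015,0.611,0,0,0,2.5,0]]'; python3 st.py
```

```text
time_s: 25.7
position: [0.5096, 0.1969, 0.0678]
tool_rot: [-0.0, 0.775, 0.632, 0.0]
contact_force: [0.1, 2.1, -0.6]
opening: 0.199
gripper_force: 98.5
t 25.7 yaw 78.45 Ftool [ 2.1  -0.37  0.6 ] Mtool [ 0.114  0.143 -0.086] hinge torque 0.121 z 0.0678 nut dist [0.4816 0.0597]
```

```bash
python3 -m creep '[[0,0.122,0,0,0,0.5,0],[0,0.244,0,0,0,1,0],[0,0.367,0,0,0,1.5,0],[-0.01,0.489,0,0,0,2,0],[-0.015,0.611,0,0,0,2.5,0],[-0.015,0.611,0,0,0,2.5,0],[-0.015,0.611,0,0,0,2.5,0],[-0.015,0.611,0,0,0,2.5,0]]'; python3 st.py
```

```text
time_s: 26.5
position: [0.5156, 0.1955, 0.0678]
tool_rot: [-0.0, 0.788, 0.615, 0.0]
contact_force: [0.8, 1.4, -1.6]
opening: 0.196
gripper_force: 98.5
t 26.5 yaw 75.95 Ftool [1.59 0.43 1.61] Mtool [ 0.123  0.227 -0.093] hinge torque 0.052 z 0.0678 nut dist [0.4816 0.0597]
```

```bash
python3 -m creep '[[0,0.122,0,0,0,0.5,0],[0,0.244,0,0,0,1,0],[0,0.367,0,0,0,1.5,0],[-0.01,0.489,0,0,0,2,0],[-0.01,0.489,0,0,0,2,0],[-0.01,0.489,0,0,0,2,0],[-0.01,0.489,0,0,0,2,0],[-0.01,0.489,0,0,0,2,0]]'; python3 st.py
```

```text
time_s: 27.3
position: [0.5203, 0.1942, 0.0678]
tool_rot: [-0.0, 0.799, 0.601, 0.0]
contact_force: [0.8, 2.5, -0.7]
opening: 0.193
gripper_force: 98.5
t 27.3 yaw 73.95 Ftool [2.64 0.02 0.7 ] Mtool [ 0.09   0.413 -0.119] hinge torque 0.117 z 0.0678 nut dist [0.4816 0.0597]
```

```bash
python3 -m creep '[[0,0.122,0,0,0,0.5,0],[0,0.244,0,0,0,1,0],[0,0.367,0,0,0,1.5,0],[-0.01,0.489,0,0,0,2,0],[-0.01,0.489,0,0,0,2,0],[-0.01,0.489,0,0,0,2,0],[-0.01,0.489,0,0,0,2,0],[-0.01,0.489,0,0,0,2,0]]'; python3 st.py
```

```text
time_s: 28.1
position: [0.525, 0.1928, 0.0678]
tool_rot: [-0.0, 0.809, 0.587, 0.0]
contact_force: [1.0, 3.2, -1.4]
opening: 0.192
gripper_force: 98.5
t 28.1 yaw 71.94 Ftool [ 3.38 -0.05  1.4 ] Mtool [ 0.074  0.593 -0.094] hinge torque 0.099 z 0.0678 nut dist [0.4816 0.0597]
```

```bash
python3 -m creep '[[0,0.122,0,0,0,0.5,0],[0,0.244,0,0,0,1,0],[0,0.367,0,0,0,1.5,0],[-0.01,0.489,0,0,0,2,0],[-0.01,0.489,0,0,0,2,0],[-0.01,0.489,0,0,0,2,0],[-0.01,0.489,0,0,0,2,0],[-0.01,0.489,0,0,0,2,0]]'; python3 st.py
```

```text
time_s: 28.9
position: [0.5293, 0.1913, 0.0676]
tool_rot: [-0.0, 0.82, 0.573, -0.0]
contact_force: [-1.9, 5.0, -0.2]
opening: 0.194
gripper_force: 98.6
t 28.9 yaw 69.92 Ftool [ 4.06 -3.49  0.2 ] Mtool [ 0.77   0.675 -0.22 ] hinge torque 0.551 z 0.0676 nut dist [0.4812 0.0598]
```

Now it's coming tight. From here I'll rotate about the hinge axis in small steps.

```bash
python3 -m creep '[[0,0.05,0,0,0,0.3,0],[0,0.1,0,0,0,0.6,0],[0,0.149,0,0,0,0.9,0],[0,0.199,0,0,0,1.2,0],[0,0.249,0,0,0,1.5,0],[-0.005,0.332,0,0,0,2,0],[-0.005,0.332,0,0,0,2,0],[-0.005,0.332,0,0,0,2,0]]'; python3 st.py
```

```text
time_s: 29.7
position: [0.5323, 0.1902, 0.0676]
tool_rot: [-0.0, 0.829, 0.559, -0.0]
contact_force: [-2.0, 7.2, -1.1]
opening: 0.192
gripper_force: 98.7
t 29.7 yaw 67.93 Ftool [ 5.91 -4.52  1.11] Mtool [ 0.979  0.73  -0.527] hinge torque 0.957 z 0.0676 nut dist [0.4797 0.0604]
```

```bash
python3 -m creep '[[0.01,0.05,0,0,0,0.3,0],[0.02,0.1,0,0,0,0.6,0],[0.02,0.149,0,0,0,0.9,0],[0.02,0.199,0,0,0,1.2,0],[0.02,0.249,0,0,0,1.5,0],[0.02,0.332,0,0,0,2,0],[0.02,0.332,0,0,0,2,0],[0.02,0.332,0,0,0,2,0]]'; python3 st.py
```

```text
time_s: 30.5
position: [0.5353, 0.189, 0.0675]
tool_rot: [-0.0, 0.839, 0.544, -0.0]
contact_force: [-3.7, 5.1, -1.1]
opening: 0.195
gripper_force: 98.7
t 30.5 yaw 65.93 Ftool [ 3.13 -5.45  1.09] Mtool [ 0.949  0.403 -0.535] hinge torque 1.053 z 0.0675 nut dist [0.4782 0.0611]
```

The torque is levelling at about 1.0 N m, so the hinge is giving. 5° more makes it clear (about 0.12 rad).

```bash
python3 -m creep '[[0,0.116,0,0,0,0.7,0],[0,0.232,0,0,0,1.4,0],[-0.01,0.348,0,0,0,2.1,0],[-0.015,0.464,0,0,0,2.8,0],[-0.02,0.58,0,0,0,3.5,0],[-0.025,0.696,0,0,0,4.2,0],[-0.036,0.828,0,0,0,5,0],[-0.036,0.828,0,0,0,5,0]]'; python3 st.py
python3 - <<'E'
from h import *
import pickle
D={n:get(n) for n in("scene","side")};pickle.dump(D,open("give.pkl","wb"))
I=[]
for n in("scene","side"):
    d=D[n];u,v=map(int,proj(d,(.50,.10,.1)));print(n,u-35,v-35);I.append(cv2.resize(d["frame"][v-35:v+35,u-35:u+35,::-1],None,fx=5.6,fy=5.6,interpolation=cv2.INTER_CUBIC))
cv2.imwrite("pics/give.png",np.hstack(I))
E
```

```text
time_s: 31.3
position: [0.5429, 0.1853, 0.0675]
tool_rot: [-0.0, 0.862, 0.507, -0.0]
contact_force: [-2.6, 5.6, -1.0]
opening: 0.197
gripper_force: 98.8
t 31.3 yaw 60.90 Ftool [ 3.63 -4.94  1.01] Mtool [ 0.947  0.561 -0.542] hinge torque 1.011 z 0.0675 nut dist [0.4748 0.063 ]
scene 263 231
side 248 165
```

The torque plateau held at 1.0 N m over 7° of handle swing: a clear give at about 0.12 rad. Stopping and swinging back the same way.

```bash
python3 -m creep '[[0,-0.166,0,0,0,-1,0],[-0.01,-0.332,0,0,0,-2,0],[-0.02,-0.58,0,0,0,-3.5,0],[-0.036,-0.828,0,0,0,-5,0],[-0.06,-0.99,0,0,0,-6,0],[-0.08,-1.158,0,0,0,-7,0],[-0.11,-1.32,0,0,0,-8,0],[-0.137,-1.486,0,0,0,-9,0]]'; python3 st.py
```

```text
time_s: 32.2
position: [0.5295, 0.1912, 0.0677]
tool_rot: [-0.0, 0.819, 0.573, -0.0]
contact_force: [-0.2, 3.3, -0.7]
opening: 0.195
gripper_force: 98.5
t 32.2 yaw 69.97 Ftool [ 3.08 -1.33  0.69] Mtool [ 0.336  0.54  -0.144] hinge torque 0.27 z 0.0677 nut dist [0.4815 0.0597]
```

```bash
python3 -m creep '[[0,-0.244,0,0,0,-1,0],[0,-0.489,0,0,0,-2,0],[-0.01,-0.733,0,0,0,-3,0],[-0.025,-0.977,0,0,0,-4,0],[-0.045,-1.22,0,0,0,-5,0],[-0.06,-1.463,0,0,0,-6,0],[-0.06,-1.463,0,0,0,-6,0],[-0.06,-1.463,0,0,0,-6,0]]'; python3 st.py
```

```text
time_s: 33.0
position: [0.5155, 0.1955, 0.0677]
tool_rot: [-0.0, 0.788, 0.615, -0.0]
contact_force: [0.6, -0.0, -1.1]
opening: 0.194
gripper_force: 98.5
t 33.0 yaw 75.93 Ftool [0.1  0.57 1.09] Mtool [ 0.003 -0.157 -0.02 ] hinge torque -0.034 z 0.0677 nut dist [0.4814 0.0597]
```

Forces are at zero, so the ring is free in its play. Lifting straight off.

```bash
python3 -m creep '[[0,0,-0.2,0,0,0,0],[0,0,-0.5,0,0,0,0],[0,0,-0.9,0,0,0,0],[0,0,-1.4,0,0,0,0],[0,0,-2,0,0,0,0],[0,0,-2.7,0,0,0,0],[0,0,-3.5,0,0,0,0],[0,0,-4.3,0,0,0,0]]'; python3 st.py
python3 -m creep '[[0,0,-1,0,0,0,0],[0,0,-2,0,0,0,0],[0,0,-3,0,0,0,0],[0,0,-3.5,0,0,0,0],[0,0,-3.5,0,0,0,0],[0,0,-3.5,0,0,0,0],[0,0,-3.5,0,0,0,0],[0,0,-3.5,0,0,0,0]]'; python3 st.py
```

```text
time_s: 33.8
position: [0.5156, 0.1957, 0.1116]
tool_rot: [-0.0, 0.788, 0.615, 0.0]
contact_force: [0.5, 0.2, -3.3]
opening: 0.198
gripper_force: 98.3
t 33.8 yaw 75.94 Ftool [0.27 0.43 3.31] Mtool [ 0.016  0.106 -0.014] hinge torque -0.028 z 0.1116 nut dist [0.4816 0.0599]
time_s: 34.6
position: [0.5154, 0.1956, 0.1453]
tool_rot: [-0.0, 0.788, 0.615, -0.0]
contact_force: [-0.2, 0.1, -2.1]
opening: 0.194
gripper_force: 98.3
t 34.6 yaw 75.94 Ftool [ 0.05 -0.27  2.05] Mtool [-0.051  0.139  0.001] hinge torque 0.025 z 0.1453 nut dist [0.4814 0.0598]
```

```bash
python3 -m creep '[[1,-0.4,0,0,0,-1,0],[4,-1.7,0,0,0,-4,0],[7.5,-3.1,0,0,0,-7,0],[11,-4.6,0,0,0,-10,0],[14,-5.8,0,0,0,-13,0],[16.5,-6.9,0,0,0,-15,0],[17.6,-7.3,0,0,0,-16,0],[17.6,-7.3,0,0,0,-16,0]]'
python3 -m creep '[[0,0,1,0,0,0,0],[0,0,3,0,0,0,0],[0,0,6,0,0,0,0],[0,0,9,0,0,0,0],[0,0,11,0,0,0,0],[0,0,12.5,0,0,0,0],[0,0,13.5,0,0,0,0],[0,0,14,0,0,0,0]]'; python3 st.py
```

```text
time_s: 35.4
position: [0.4869, 0.3857, 0.1453]
tool_rot: [-0.0, 0.694, 0.72, -0.0]
contact_force: [0.9, -0.5, -3.1]
opening: 0.19
gripper_force: 98.3
time_s: 36.2
position: [0.4876, 0.3836, 0.0051]
tool_rot: [-0.0, 0.695, 0.719, -0.0]
contact_force: [-0.3, 0.7, -2.8]
opening: 0.191
gripper_force: 98.3
t 36.2 yaw 91.90 Ftool [ 0.69 -0.3   2.78] Mtool [0.008 0.112 0.01 ] hinge torque 0.019 z 0.0051 nut dist [0.4923 0.2437]
```

```bash
python3 -m creep '[[0,0,0.3,0,0,0,0],[0,0,0.6,0,0,0,0],[0,0,0.9,0,0,0,0],[0,0,1.1,0,0,0,0],[0,0,1.25,0,0,0,0],[0,0,1.35,0,0,0,0],[0,0,1.45,0,0,0,0],[0,0,1.45,0,0,0,0]]'; python3 st.py
```

```text
time_s: 37.0
position: [0.4875, 0.3841, -0.0088]
tool_rot: [-0.0, 0.695, 0.719, -0.0]
contact_force: [0.6, -0.4, -3.2]
opening: 0.194
gripper_force: 98.3
t 37.0 yaw 91.94 Ftool [-0.41  0.62  3.21] Mtool [-0.036  0.076  0.021] hinge torque -0.08 z -0.0088 nut dist [0.4923 0.2442]
```

```bash
python3 -m creep '[[0,0,0.02,0,0,0,0],[0,0,0.04,0,0,0,0],[0,0,0.06,0,0,0,0],[0,0,0.08,0,0,0,0],[0,0,0.1,0,0,0,0],[0,0,0.1,0,0,0,0],[0,0,0.1,0,0,0,0],[0,0,0.1,0,0,0,0]]'; python3 st.py
```

```text
time_s: 37.8
position: [0.4876, 0.3841, -0.0097]
tool_rot: [-0.0, 0.695, 0.719, 0.0]
contact_force: [0.0, 0.3, -2.7]
opening: 0.197
gripper_force: 98.4
t 37.8 yaw 91.94 Ftool [0.33 0.02 2.7 ] Mtool [-0.01   0.076 -0.024] hinge torque 0.023 z -0.0097 nut dist [0.4923 0.2442]
```

```bash
python3 -m creep '[[0,0,0.02,0,0,0,0],[0,0,0.04,0,0,0,0],[0,0,0.06,0,0,0,0],[0,0,0.08,0,0,0,0],[0,0,0.1,0,0,0,0],[0,0,0.1,0,0,0,0],[0,0,0.1,0,0,0,0],[0,0,0.1,0,0,0,0]]'; python3 st.py
```

```text
time_s: 38.6
position: [0.4876, 0.3842, -0.0107]
tool_rot: [-0.0, 0.695, 0.719, 0.0]
contact_force: [-0.2, 1.1, -1.9]
opening: 0.199
gripper_force: 98.5
t 38.6 yaw 91.94 Ftool [ 1.1  -0.18  1.91] Mtool [-0.09   0.113  0.024] hinge torque -0.007 z -0.0107 nut dist [0.4923 0.2443]
```

Just touching. A touch further, then I'll release slowly.

```bash
python3 -m creep '[[0,0,0.02,0,0,0,0],[0,0,0.03,0,0,0,0],[0,0,0.03,0,0,0,0],[0,0,0.03,0,0,0,0],[0,0,0.03,0,0,0,0],[0,0,0.03,0,0,0,0],[0,0,0.03,0,0,0,0],[0,0,0.03,0,0,0,0]]'; python3 st.py
python3 -m creep '[[0,0,0,0,0,0,1.6],[0,0,0,0,0,0,1.8],[0,0,0,0,0,0,2],[0,0,0,0,0,0,2.4],[0,0,0,0,0,0,3],[0,0,0,0,0,0,4],[0,0,0,0,0,0,5],[0,0,0,0,0,0,5]]' 20; python3 st.py
```

```text
time_s: 39.4
position: [0.4876, 0.3842, -0.0108]
tool_rot: [-0.0, 0.695, 0.719, 0.0]
contact_force: [-2.3, -0.5, 6.0]
opening: 0.197
gripper_force: 99.2
t 39.4 yaw 91.94 Ftool [-0.38 -2.32 -6.05] Mtool [ 0.409 -0.185  0.044] hinge torque 0.176 z -0.0108 nut dist [0.4923 0.2443]
time_s: 40.2
position: [0.4875, 0.3841, -0.0111]
tool_rot: [-0.0, 0.695, 0.719, -0.0]
contact_force: [0.4, -0.2, -0.2]
opening: 0.581
gripper_force: 0.0
t 40.2 yaw 91.94 Ftool [-0.23  0.38  0.2 ] Mtool [ 0.052 -0.016  0.008] hinge torque -0.045 z -0.0111 nut dist [0.4923 0.2442]
```

Released. I'll retreat straight up and take a final look.

```bash
python3 -m creep '[[0,0,-0.5,0,0,0,5],[0,0,-2,0,0,0,5],[0,0,-5,0,0,0,5],[0,0,-9,0,0,0,5],[0,0,-13,0,0,0,5],[0,0,-17,0,0,0,5],[0,0,-20,0,0,0,5],[0,0,-21,0,0,0,5]]'
python3 -m creep '[[0,0,-1,0,0,0,5],[0,0,-1,0,0,0,5],[0,0,-1,0,0,0,5],[0,0,-1,0,0,0,5],[0,0,-1,0,0,0,5],[0,0,-1,0,0,0,5],[0,0,-1,0,0,0,5],[0,0,-1,0,0,0,5]]'
python3 - <<'E'
from h import *
s=get("scene");i=get("side");a=s["frame"][220:420,140:400,::-1];b=i["frame"][160:320,200:370,::-1]
I=np.hstack([cv2.resize(a,(468,360)),cv2.resize(b,(330,360))]);cv2.imwrite("pics/end.png",I)
E
```

```text
time_s: 41.0
position: [0.4883, 0.3846, 0.2041]
tool_rot: [0.001, 0.695, 0.719, 0.003]
contact_force: [0.7, -0.6, 0.7]
opening: 0.58
gripper_force: 0.0
time_s: 41.8
position: [0.4875, 0.3841, 0.2088]
tool_rot: [-0.0, 0.695, 0.719, -0.0]
contact_force: [0.3, -0.7, 0.3]
opening: 0.586
gripper_force: 0.0
```

View pics/end.png

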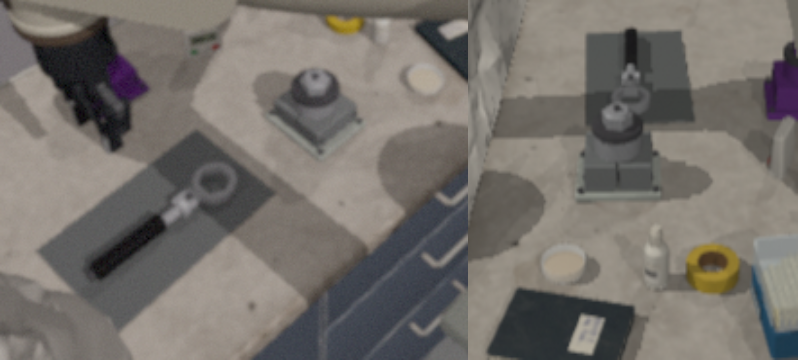

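The wrench lies flat on the mat (ring at about (213,183), tail at (95,270) in the left half). Dish, bottle and tape stand undisturbed, and the gripper is clear.

```bash
python3 -c "
from plant import ctrl;print(ctrl.hand_in())"
```

```text
the job is handed in; nothing more can be done
None
```

The nut is tightened until the wrench clearly gave (about 0.12 rad, worked out from arm motion and torque, since there is no hinge reading), the wrench is back flat on the mat, dish, bottle and tape look undisturbed, and the job is handed in at about 42 s with no verdict returned.

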